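Roll a castor wheel into the wheel rest and shut the keeper

ROBOT

A 6-joint arm with a two-finger parallel gripper is mounted at the origin on the work surface. World frame = base frame: x ahead of the robot, y to its left, z up, the work surface at z = 0. Lengths are in m, angles in rad, forces in N, time in s.
With the tool pointing down it reaches from about 0.375 to 0.9 m from the base axis. Payload 3.1 kg.
Tool frame: the origin (TCP) lies at the very end of the fingers, on their centre line; the grasp point (between the pads) lies 19 mm behind it; z points along the fingers, y is the line along which they close (so a half turn about z gives the same grasp; the last joint's range is limited). The gripper opens to 87 mm and grips with 3 to 60 N. Pads are 19 mm wide; open, the fingers measure 117 mm over their backs; the gripper's body (75 mm by 190 mm) begins 51 mm behind the grasp point.
Start: joints at [1.038, 0.527, 1.433, -0, 1.181, -0.178], TCP at [0.217, 0.586, 0.223] pointing down, gripper open.
Joint ranges: [-3.08, 3.08], [-0.75, 2.2], [0.22, 2.44], [-1.43, 4.57], [0, 2.65], [-2.85, 2.85]. Speed limits (rad/s): [2.79, 2.79, 3.14, 3.14, 3.14, 3.14].

INTERFACE

Orientations are given as a unit quaternion [w, x, y, z].
In Python, from bench import sensors, vision, ctrl gives the robot as it stands.
- The arm moves only by the tool jog_arm, never from a script. Its arguments are lists of equal length, an entry for each row: "rot": the turn, a rotation vector about the tool's x, y, z each as a share of 180 degrees, from -1 to 1, a list of three; "linear": the shift along the tool's x, y, z each as a share of 0.1 m, from -1 to 1, a list of three; "jaw": the gripper command: -1 is shut, 1 is fully open, values between are in proportion. In form: {"rot": [[rx, ry, rz], ...], "linear": [[tx, ty, tz], ...], "jaw": [jaw, ...]}. A call has 1 to 20 rows; each row shifts and turns the commanded pose from where the row before left it, along the tool's axes as they then stand; what a row does not reach is not made up. A row lasts 1/12 s, in which the tool goes at most 41.7 mm and 7.16 degrees, less where a joint would pass 70% of its speed; a pose out of reach is approached as far as the arm can. A call with a number of a shift or a turn outside -1 to 1 is refused whole. A call with a gripper value outside its range is refused whole. The fingers move at their own pace and stop on an object; the grip force is fixed at half the most. Time passes only in rows, so rows that do not move let the fingers close. It gives the time, the measured TCP pose, the force, the opening and the grip force at its end, in the units of the state.
- sensors.sense(): the state, without advancing time (a new reading comes with each control period).
- vision.camera(name): name is "scene" or "top"; returns (picture, depth): 420x560x3 uint8, red, green, blue; 420x560 float32, m along the optical axis (not along the pixel's ray), 0 where there is no reading.
- vision.get_calibration(name): a dict with "fov_y" (degrees; the focal length in pixels is half the picture's height over the tangent of half this angle, whatever the lens; pixels are square), "cx", "cy" (the principal point, pixels), "dist" ([k1, k2, p1, p2, k3] as OpenCV has them; the pictures are not rectified), "view" (4x4, takes a point from world to camera coordinates). Camera axes: x right, y down, z forward; pixel columns grow to the right and rows downward; lengths in m; the calibration is good to about 2 mm. A picture is of the moment at which its call begins. get_calibration takes no time and is no camera call.
- ctrl.job_done(): hands the job in; it is judged then, once.
The state is a dict: "t": time; "joints": joint angles; "qvel": joint speeds; "tau": joint torques, N m; "eef_pos": TCP position; "ee_rot": TCP orientation; "wrist_force": force on the tool from outside, world axes, zero at the start; "ft_torque": the same for the moment, N m; "finger_gap": opening from 0.0 (shut) to 1.0 (fully open); "finger_force": force on a finger pad.
Only numpy, scipy, OpenCV 4.12 (cv2) and the standard library are available. Lean on these libraries where they do the work, as an engineer would, in place of code of your own. Each camera call takes 0.05 s, during which the arm holds its last target. There are 200 camera calls.

TASK

Roll the small white castor wheel along the bench on its rim, without lifting it off the bench or letting it tip over, until it sits upright in the pocket between the two low cross bars of the steel wheel rest. Then swing the rest's keeper arm fully shut across the way in behind the wheel, and leave the other things on the bench where they are.

Things in the scene. Friction and masses are not known exactly. Their poses are not given: they have to be found in the camera images.
- wheel: Loose hard white nylon castor wheel with steel hub discs: plain disc, diameter 75 mm, 32 mm wide, 0.3 kg, standing on its rim 200 to 270 mm before the rest, roughly in line with it. Origin at its centre; y axis = axle; x and z turn with it (z up at the start). Slippery (friction 0.4 on all it touches); pushed slowly it rolls and stops within about 10 mm when let go; tips if leaned 20 degrees.
- rest: Steel wheel rest fixed to the bench. Origin on the bench at the pocket's centre; z up; x = direction in which the wheel rolls in, y to the left. Two round cross bars along y, 3 mm high, at x = -16.5 and +16.5 mm; the seated wheel's rim stands on the bench between them at x = 0, about 1 mm of play. No stop beyond. Side rails 12 mm high, inner faces 52 mm apart, from x = -55 to +55 mm.
- keeper (a joint): Keeper arm's angle about its upright hinge (rad): 0 = shut on its stop, lying along +y of the rest across the way in, 7 mm clear of the seated wheel; 1.57 = open, pointing along -x of the rest; at most 2.0. Starts at 1.4 to 1.85, turns easily (about 1 N) and stays where left. Steel bar 10 mm wide, 36 to 50 mm above the bench, reaching 93 mm from the hinge.
- keeper_hinge (a point): Point on the keeper's hinge axis, 43 mm above the bench; fixed to the rest at its x = -50, y = -60 mm, on a post 10 mm in radius and 36 mm high.
- keeper_pin (a point): Top of the upright pin near the free end of the keeper arm, 75 mm above the bench; the pin is 10 mm in diameter, stands 25 mm above the arm, 85 mm from the hinge axis, and moves with the arm.
- spraycan: Bystander: red spray can, 64 mm in diameter, 170 mm high, upright, origin under its centre. Leave alone.
- wrench: Bystander: steel wrench, 200 mm long, lying flat. Leave alone.
- partsbin: Bystander: open blue parts bin, 90 x 120 x 50 mm, origin under its centre. Leave alone.
- bigwheel: Bystander: larger black rubber wheel, 124 mm in diameter, 40 mm thick, lying flat, origin under its centre. Leave alone.
- rest_bar (a point): Middle of the top of the first cross bar, 3 mm above the bench, at x = -16.5 mm of the rest: the wheel climbs it with a push of a few N, best given level at hub height, and drops into the pocket behind it. Pushed high up or hard down it may jam there.
- rest_mouth (a point): Centre of the rest's flared mouth, at x = -92 mm of the rest, 12 mm above the bench; here the side rails are about 84 mm apart.
Things that resemble listed ones, but are neither listed nor needed, are in the scene too. What is meant by the rest is not green or pink, and is the smaller of those in its own colour.

How it is judged:
By the outcome, as a careful person would: the job done as asked, in the order asked, and still so for the second after the job is handed in, with the robot touching nothing.
It also fails if it takes over 69 s, if anything falls off the work surface, if the arm or the gripper's body presses on something with over 40 N, if the wrist force passes 120 N, or if a joint passes its speed limit or range.

## Working session

There is one attempt and no reset: what is moved stays moved. The work goes in short steps, Python scripts to look and compute and a tool call to move; the robot and the scene stay as the last step left them, time stands still between calls to the robot, and variables do not carry over. Pictures are saved under pics/ and viewed, at most 13 in all, crops included, and the job is handed in when it is done.

Besides the shell and the picture viewer there is one more tool, called after ">>>" as name(argument=value, ...) on one line, values as JSON. jog_arm: Moves the arm, as the interface text tells. Its arguments: {"type":"object","properties":{"rot":{"type":"array","items":{"type":"array","items":{"type":"number","minimum":-1,"maximum":1}}},"linear":{"type":"array","items":{"type":"array","items":{"type":"number","minimum":-1,"maximum":1}}},"jaw":{"type":"array","items":{"type":"number"}}},"required":["rot","linear","jaw"]}

```bash
mkdir -p pics; cat > h.py <<'E'
import numpy as np, cv2
from bench import sensors, vision, ctrl
def K(c):
    f=210/np.tan(np.radians(c['fov_y'])/2); return np.array([[f,0,c['cx']],[0,f,c['cy']],[0,0,1.]])
def ray(name,uv):
    c=vision.get_calibration(name); V=np.array(c['view']); 
    n=cv2.undistortPoints(np.array(uv,float).reshape(-1,1,2),K(c),np.array(c['dist'],float)).reshape(-1,2)
    d=np.c_[n,np.ones(len(n))]@V[:3,:3]; o=-V[:3,:3].T@V[:3,3]; return o,d
def onz(name,uv,z):
    o,d=ray(name,uv); return o+d*((np.asarray(z)-o[2])/d[:,2])[:,None]
def proj(name,P):
    c=vision.get_calibration(name); V=np.array(c['view'])
    return cv2.projectPoints(np.array(P,float).reshape(-1,1,3),cv2.Rodrigues(V[:3,:3])[0],V[:3,3],K(c),np.array(c['dist'],float))[0].reshape(-1,2)
def cloud(name,depth):
    h,w=depth.shape; vv,uu=np.mgrid[:h,:w]; o,d=ray(name,np.c_[uu.ravel(),vv.ravel()])
    return (o+d*depth.reshape(-1,1)).reshape(h,w,3)
def snap(tag):
    for n in('top','scene'):
        p,d=vision.camera(n); cv2.imwrite(f'pics/{tag}_{n}.png',p[:,:,::-1]); np.save(f'pics/{tag}_{n}.npy',d)
E
python3 - <<'E'
from h import *
snap('a'); s=sensors.sense(); print(s['t'],s['eef_pos'],s['ee_rot'],s['wrist_force'])
for n in('top','scene'):
    c=vision.get_calibration(n); V=np.array(c['view']); print(n,c['fov_y'],c['dist'],-V[:3,:3].T@V[:3,3])
E
```

```text
0.1 [0.21677665 0.58550088 0.22166179] [-3.28597273e-04  1.76487749e-01  9.84302355e-01 -9.16305945e-04] [-0.24734918 -0.80535251  0.54895506]
top 56.9504136822025 [-0.09834105  0.          0.          0.          0.        ] [0.3447582  0.00121983 1.11601529]
scene 52.84217080690639 [-0.13386967  0.          0.          0.          0.        ] [ 1.44095798 -0.16158361  0.90450521]
```

View pics/a_top.png

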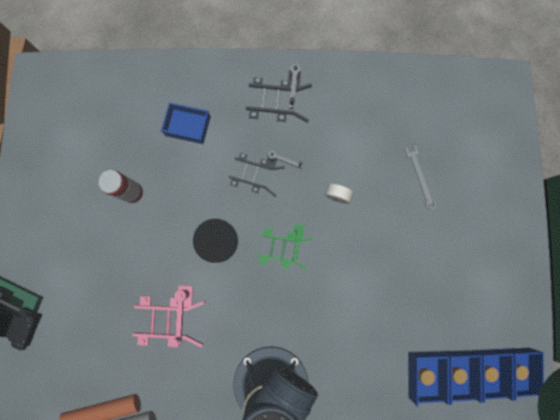

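View pics/a_scene.png

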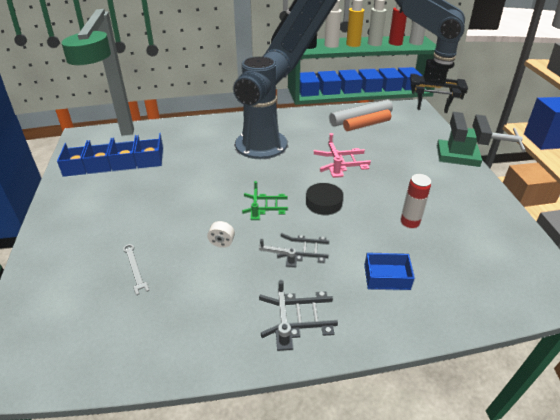

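The target rest is the smaller steel one, at top (255,172) and scene (300,250). The wheel is at top (340,193) and scene (221,234), and the keeper is open. I'll zoom in for detail.

```bash
python3 - <<'E'
from h import *
a=cv2.imread('pics/a_top.png')[140:215,220:360]; a=cv2.resize(a,None,fx=5.6,fy=5.6,interpolation=cv2.INTER_CUBIC)[:, :784]
b=cv2.imread('pics/a_scene.png')[215:275,195:340]; b=cv2.resize(b,None,fx=5.4,fy=5.4,interpolation=cv2.INTER_CUBIC)
cv2.imwrite('pics/z1.png',a); cv2.imwrite('pics/z2.png',b)
d=np.load('pics/a_top.npy'); C=cloud('top',d); im=cv2.imread('pics/a_top.png')
# height map, things above bench in region
H=C[...,2]; print('bench',np.median(H[150:260,330:420]))
roi=np.zeros(H.shape,bool); roi[170:215,315:365]=1
m=roi&(H>0.02); P=C[m]; print('wheel',len(P),P.min(0),P.max(0)); T=P[P[:,2]>.06]; print(len(T),T.mean(0),T[:,2].max())
hsv=cv2.cvtColor(im,cv2.COLOR_BGR2HSV)
w=(roi&(hsv[...,2]>165)).astype(np.uint8); print(w.sum(), np.c_[np.nonzero(w)[::-1]].mean(0)); print(cv2.minAreaRect(np.c_[np.nonzero(w)[::-1]].astype(np.float32)))
E
```

```text
bench 0.002092373482790455
wheel 409 [ 0.3447582  -0.22321786  0.02082923] [0.55917015 0.00121983 1.11601529]
287 [ 0.52572302 -0.17707374  0.11535075] 1.1160152859766512
243 [339.74897119 191.12757202]
((339.8500061035156, 190.95001220703125), (21.187257766723633, 12.016654014587402), 18.434947967529297)
```

View pics/z1.png

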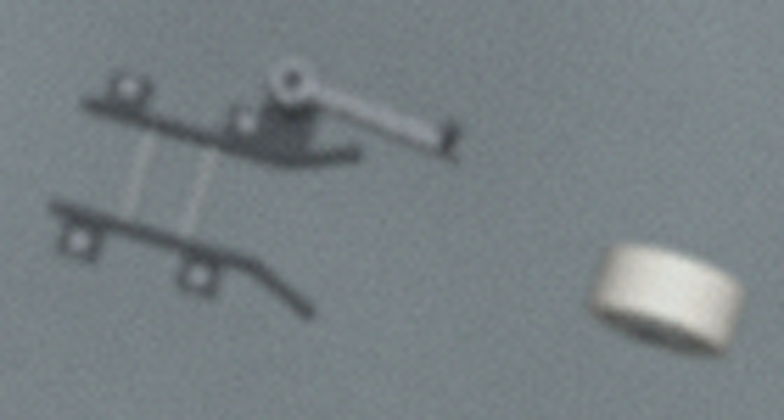

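View pics/z2.png

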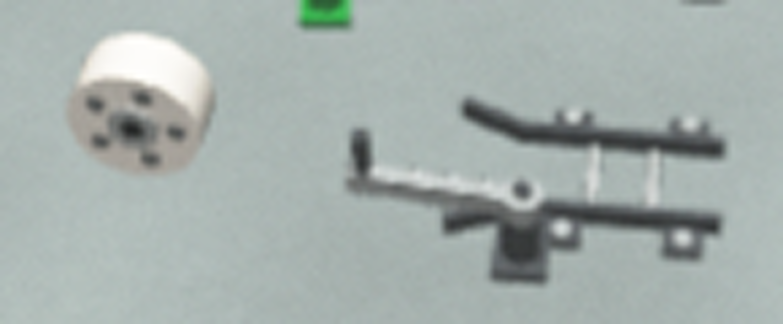

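Zoomed top: cross bars centred at (141,178) and (199,195), hinge (293,82), pin (452,130), wheel (668,298). Zoomed scene: bars at (594,175) and (654,178), hinge (521,190), pin top (360,132).

```bash
python3 - <<'E'
from h import *
t=lambda p:(np.array(p,float)+.5)/5.6-.5+[220,140]
s=lambda p:(np.array(p,float)+.5)/5.4-.5+[195,215]
B=onz('top',t([(141,178),(199,195)]),.003); print('bars top',B); 
B2=onz('scene',s([(654,178),(594,175)]),.003); print('bars scene',B2)
for b in(B,B2): e=b[0]-b[1]; print(np.linalg.norm(e),np.degrees(np.arctan2(e[1],e[0])),b.mean(0))
Hn=[onz('top',t([(293,82)]),.05)[0],onz('scene',s([(521,190)]),.05)[0]]; print('hinge',Hn)
Pn=[onz('top',t([(452,130)]),.075)[0],onz('scene',s([(360,132)]),.075)[0]]; print('pin',Pn)
# rails
im=cv2.imread('pics/a_top.png'); g=im.max(2)
def fit(m,z):
    v,u=np.nonzero(m); w=onz('top',np.c_[u,v],z); 
    vx,vy,x0,y0=cv2.fitLine(w[:,:2].astype(np.float32),cv2.DIST_HUBER,0,.001,.001).ravel()
    return np.degrees(np.arctan2(vy,vx)),x0,y0,len(u)
for poly in ([(70,90),(75,120),(220,155),(260,165),(260,140),(150,105)],[(40,195),(40,220),(230,270),(245,255),(150,215)]):
    M=np.zeros(g.shape,np.uint8); cv2.fillPoly(M,[t(poly).round().astype(int)],1)
    print('rail',fit((M>0)&(g<85),.010))
d=np.load('pics/a_top.npy'); ds=np.load('pics/a_scene.npy')
for n,d,roi in(('top',d,(170,215,315,365)),('scene',ds,(215,255,200,240))):
    C=cloud(n,d); R=np.zeros(d.shape,bool); R[roi[0]:roi[1],roi[2]:roi[3]]=1
    m=R&(d>0)&(C[...,2]>.012)&(C[...,2]<.09); P=C[m]
    print(n,'wheel',m.sum(),P.min(0),P.max(0),np.percentile(P[:,2],[50,95,99]))
    T=P[P[:,2]>np.percentile(P[:,2],97)-.006]; r=cv2.minAreaRect((T[:,:2]*1000).astype(np.float32)); print(T.mean(0),r)
    if n=='scene':
        # front face plane
        F=P; 
c=onz('top',[(339.75,191.1)],.07); print('c',c)
hsv=cv2.cvtColor(im,cv2.COLOR_BGR2HSV)
# wheel front face fit with scene cloud: RANSAC-less svd of points with -> print ellipse
q=cv2.imread('pics/a_scene.png'); R=np.zeros(q.shape[:2],np.uint8); R[215:252,203:240]=1
w=((q.min(2)>150)&(R>0)).astype(np.uint8); print('scene white',w.sum())
E
```

```text
bars top [[0.60285996 0.08193089 0.003     ]
 [0.59412872 0.05131953 0.003     ]]
bars scene [[0.59800599 0.08479537 0.003     ]
 [0.59015705 0.05280751 0.003     ]]
0.03183221382870441 74.08031695347647 [0.59849434 0.06662521 0.003     ]
0.03293674669713571 76.21356987213237 [0.59408152 0.06880144 0.003     ]
hinge [array([0.64282051, 0.00274237, 0.05      ]), array([0.63867668, 0.00219896, 0.05      ])]
pin [array([ 0.61260089, -0.07610566,  0.075     ]), array([ 0.60772809, -0.07671743,  0.075     ])]
rail (np.float32(74.28505), np.float32(0.62672603), np.float32(0.056757294), 26)
rail (np.float32(74.37686), np.float32(0.5681906), np.float32(0.07653879), 20)
top wheel 407 [ 0.50796514 -0.22321786  0.01284973] [ 0.55917015 -0.14617691  0.08157421] [0.0678143  0.07826599 0.08059705]
[ 0.53452804 -0.18640997  0.07576359] ((534.1436767578125, -187.13125610351562), (41.36045455932617, 31.958707809448242), 72.59053039550781)
scene wheel 529 [ 0.50647153 -0.22881765  0.01214435] [ 0.56049009 -0.14842724  0.07920957] [0.05405209 0.07556752 0.07686962]
[ 0.53468323 -0.18751582  0.07412298] ((533.897216796875, -190.1500244140625), (40.688232421875, 38.639278411865234), 85.56825256347656)
c [[ 0.53554186 -0.1856923   0.07      ]]
scene white 1201
```

>>> jog_arm(rot=[[0,0,0],[0,0,0],[0,0,0],[0,0,0],[0,0,0],[0,0,0],[0,0,0],[0,0,0],[0,0,0],[0,0,0],[0,0,0],[0,0,0],[0,0,0],[0,0,0],[0,0,0],[0,0,0],[0,0,0],[0,0,0],[0,0,0],[0,0,0]], linear=[[-0.23,-0.278,0],[-0.23,-0.278,0],[-0.23,-0.278,0],[-0.23,-0.278,0],[-0.23,-0.278,0],[-0.23,-0.278,0],[-0.23,-0.278,0],[-0.23,-0.278,0],[-0.23,-0.278,0],[-0.23,-0.278,0],[-0.23,-0.278,0],[-0.23,-0.278,0],[-0.23,-0.278,0],[-0.23,-0.278,0],[-0.23,-0.278,0],[-0.23,-0.278,0],[-0.23,-0.278,0],[-0.23,-0.278,0],[-0.23,-0.278,0],[-0.23,-0.278,0]], jaw=[-1,-1,-1,-1,-1,-1,-1,-1,-1,-1,-1,-1,-1,-1,-1,-1,-1,-1,-1,-1])

```text
t: 1.77
eef_pos: [0.4552, -0.0969, 0.2224]
ee_rot: [-0.0, 0.177, 0.984, 0.0]
wrist_force: [0.8, 0.5, 0.8]
finger_gap: 0.007
finger_force: 0.0
```

>>> jog_arm(rot=[[0,0,0],[0,0,0],[0,0,0],[0,0,0],[0,0,0],[0,0,0.0386],[0,0,0.0386],[0,0,0.0386],[0,0,0.0386],[0,0,0.0386],[0,0,0.0386],[0,0,0.0386],[0,0,0.0386],[0,0,0.0386],[0,0,0.0386],[0,0,0.0386],[0,0,0.0386],[0,0,0]], linear=[[-0.23,-0.278,0],[-0.23,-0.278,0],[-0.23,-0.278,0],[-0.23,-0.278,0],[-0.23,-0.278,0],[0,0,0],[0,0,0],[0,0,0],[0,0,0],[0,0,0],[0,0,0],[0,0,0],[0,0,0],[0,0,0],[0,0,0],[0,0,0],[0,0,0],[0,0,0]], jaw=[-1,-1,-1,-1,-1,-1,-1,-1,-1,-1,-1,-1,-1,-1,-1,-1,-1,-1])

```text
t: 3.27
eef_pos: [0.5146, -0.2652, 0.2221]
ee_rot: [-0.001, 0.787, 0.617, -0.0]
wrist_force: [-0.5, 0.3, 0.3]
finger_gap: 0.004
finger_force: 0.0
```

```bash
cat >> h.py <<'E'
def st(wx=.534,wy=-.188):
    s=sensors.sense(); from scipy.spatial.transform import Rotation as Ro
    w,x,y,z=s['ee_rot']; R=Ro.from_quat([x,y,z,w]).as_matrix(); p=np.array(s['eef_pos'])
    C=np.array([.596,.067]); a=np.radians(74.5); ex=np.array([np.cos(a),np.sin(a)]); ey=np.array([-ex[1],ex[0]])
    q=p[:2]-C
    print('t%.2f'%s['t'],'p',p.round(4),'head %.2f'%np.degrees(np.arctan2(R[1,0],R[0,0])),'z',R[:,2].round(4),'rest xy',(q@ex).round(4),(q@ey).round(4),'F',np.round(s['wrist_force'],2),'gap',s['finger_gap'])
    return p,R
E
python3 - <<'E'
from h import *
p,R=st(); print('wheel in tool',R.T@(np.array([.534,-.188,.0375])-p))
E
```

```text
t3.27 p [ 0.5146 -0.2652  0.2221] head 76.18 z [-8.e-04  7.e-04 -1.e+00] rest xy -0.3419 -0.0103 F [-0.54  0.33  0.28] gap 0.003506601133232112
wheel in tool [0.07949993 0.00060825 0.18463091]
```

>>> jog_arm(rot=[[0,0,0],[0,0,0],[0,0,0],[0,0,0],[0,0,0],[0,0,0],[0,0,0],[0,0,0],[0,0,0],[0,0,0],[0,0,0],[0,0,0],[0,0,0],[0,0,0],[0,0,0],[0,0,0],[0,0,0],[0,0,0],[0,0,0],[0,0,0]], linear=[[0,0,0.25],[0,0,0.25],[0,0,0.25],[0,0,0.25],[0,0,0.25],[0,0,0.25],[0,0,0.25],[0,0,0.2],[0,0,0],[0.05,0,0],[0.05,0,0],[0.05,0,0],[0.05,0,0],[0.05,0,0],[0.03,0,0],[0.03,0,0],[0.03,0,0],[0.03,0,0],[0.03,0,0],[0.03,0,0]], jaw=[-1,-1,-1,-1,-1,-1,-1,-1,-1,-1,-1,-1,-1,-1,-1,-1,-1,-1,-1,-1])

```text
t: 4.93
eef_pos: [0.525, -0.2234, 0.0275]
ee_rot: [-0.0, 0.786, 0.618, -0.0]
wrist_force: [-0.2, -0.5, 0.1]
finger_gap: 0.006
finger_force: 0.0
```

```bash
cat >> h.py <<'E'
def wheel(tag,show=True):
    snap(tag); C0=np.array([.596,.067]); a=np.radians(74.5); ex=np.array([np.cos(a),np.sin(a)]); ey=np.array([-ex[1],ex[0]])
    for n in('top','scene'):
        im=cv2.imread(f'pics/{tag}_{n}.png'); d=np.load(f'pics/{tag}_{n}.npy'); C=cloud(n,d)
        hsv=cv2.cvtColor(im,cv2.COLOR_BGR2HSV)
        X=(C[...,:2]-C0)@np.c_[ex,ey]
        m=(d>0)&(C[...,2]>.062)&(C[...,2]<.085)&(im.min(2)>135)&(abs(X[...,1])<.04)&(X[...,0]>-.3)&(X[...,0]<.06)
        P=C[m]; r=cv2.minAreaRect((X[m]*1000).astype(np.float32)) if m.sum()>5 else None
        print(n,m.sum(),'top pts mean rest',X[m].mean(0).round(4),'z',P[:,2].max().round(3),'box',r)
E
python3 - <<'E'
from h import *
st(); wheel('b')
a=cv2.imread('pics/b_top.png')[130:230,220:370]; b=cv2.imread('pics/b_scene.png')[190:290,190:340]
cv2.imwrite('pics/b_z.png',cv2.resize(np.hstack([a,b]),None,fx=2.6,fy=2.6,interpolation=cv2.INTER_CUBIC))
E
```

```text
t4.93 p [ 0.525  -0.2234  0.0275] head 76.29 z [-1.e-04  1.e-04 -1.e+00] rest xy -0.2988 -0.0092 F [-0.2  -0.51  0.06] gap 0.0056171817791884834h.py:35: RuntimeWarning: Mean of empty slice.
  print(n,m.sum(),'top pts mean rest',X[m].mean(0).round(4),'z',P[:,2].max().round(3),'box',r)
  ret = um.true_divide(
Traceback (most recent call last):
  File "h.py", line 35, in wheel
    print(n,m.sum(),'top pts mean rest',X[m].mean(0).round(4),'z',P[:,2].max().round(3),'box',r)
                                                                  ~~~~~~~~~~^^
ValueError: zero-size array to reduction operation maximum which has no identity
```

Top is occluded by the gripper, so I'll make that tolerant and view the scene.

```bash
sed -i "s/        P=C\[m\]; r=cv2.*/        if m.sum()<6: print(n,'hidden'); continue\n        P=C[m]; r=cv2.minAreaRect((X[m]*1000).astype(np.float32))/" h.py
python3 - <<'E'
from h import *
wheel('b')
a=cv2.imread('pics/b_top.png')[130:230,220:370]; b=cv2.imread('pics/b_scene.png')[190:290,190:340]
cv2.imwrite('pics/b_z.png',cv2.resize(np.hstack([a,b]),None,fx=2.6,fy=2.6,interpolation=cv2.INTER_CUBIC))
E
```

```text
top hidden
scene 192 top pts mean rest [-0.242  -0.0121] z 0.078 box ((-243.78094482421875, -9.071264266967773), (36.101173400878906, 58.46770095825195), 85.8758773803711)
```

View pics/b_z.png

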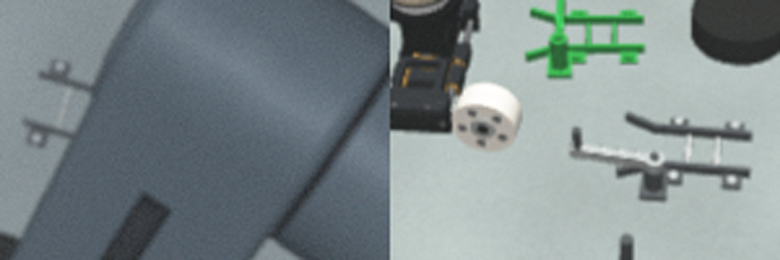

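The scene crop shows the wheel upright at (487,116), with the fingers just behind it at (460,85). The way ahead to the rest is clear. Next I'll track the wheel from its visible face in the scene depth.

```bash
cat >> h.py <<'E'
def face(tag,new=True):
    if new:
        p,d=vision.camera('scene'); im=np.ascontiguousarray(p[:,:,::-1]); cv2.imwrite(f'pics/{tag}_scene.png',im); np.save(f'pics/{tag}_scene.npy',d)
    im=cv2.imread(f'pics/{tag}_scene.png'); d=np.load(f'pics/{tag}_scene.npy')
    C0=np.array([.5941,.0688]); a=np.radians(74.5); E=np.array([[np.cos(a),-np.sin(a)],[np.sin(a),np.cos(a)]])
    C=cloud('scene',d); X=(C[...,:2]-C0)@E
    w=((im.min(2)>135)&(im.max(2).astype(int)-im.min(2)<40)&(d>0)&(C[...,2]>.01)&(C[...,2]<.085)&(abs(X[...,1])<.05)&(X[...,0]>-.31)&(X[...,0]<.07)).astype(np.uint8)
    n,L,S,_=cv2.connectedComponentsWithStats(cv2.morphologyEx(w,cv2.MORPH_OPEN,np.ones((3,3),np.uint8)))
    k=1+S[1:,4].argmax(); M=cv2.morphologyEx((L==k).astype(np.uint8),cv2.MORPH_CLOSE,np.ones((7,7),np.uint8))>0
    M&=(d>0); P=np.c_[X[M],C[M][:,2]]
    # face plane by ransac
    rng=np.random.default_rng(0); best=None
    for _ in range(500):
        q=P[rng.choice(len(P),3,False)]; nn=np.cross(q[1]-q[0],q[2]-q[0]); l=np.linalg.norm(nn)
        if l<1e-5: continue
        nn/=l
        if abs(nn[1])<.85: continue
        i=abs((P-q[0])@nn)<.003
        if best is None or i.sum()>best.sum(): best=i
    F=P[best]; c=F.mean(0); nn=np.linalg.svd(F-c)[2][2]; nn*=-np.sign(nn[1])
    cc=(F.min(0)+F.max(0))/2; 
    print(tag,'px',S[k].tolist(),'n',best.sum(),'face c',c.round(4),'mid',cc.round(4),'centre y %.4f'%(c[1]+.016),'heading rel rest %.1f deg'%np.degrees(np.arctan2(nn[0],-nn[1])),'lean %.1f'%np.degrees(nn[2]), 'zmax %.3f'%P[:,2].max())
E
python3 - <<'E'
from h import *
face('a',False); face('b',False)
E
```

```text
a px [207, 222, 28, 24, 385] n 230 face c [-0.2627 -0.0252  0.0491] mid [-0.2649 -0.0249  0.0458] centre y -0.0092 heading rel rest -2.8 deg lean 1.8 zmax 0.079
b px [214, 223, 27, 22, 350] n 177 face c [-0.2419 -0.0265  0.0553] mid [-0.2452 -0.0258  0.05  ] centre y -0.0105 heading rel rest -3.6 deg lean -0.3 zmax 0.078
```

>>> jog_arm(rot=[[0,0,0],[0,0,0],[0,0,0],[0,0,0],[0,0,0],[0,0,0],[0,0,0],[0,0,0],[0,0,0],[0,0,0],[0,0,0],[0,0,0],[0,0,0],[0,0,0],[0,0,0],[0,0,0],[0,0,0],[0,0,0]], linear=[[0.03,0,0],[0.03,0,0],[0.03,0,0],[0.03,0,0],[0.03,0,0],[0.03,0,0],[0.03,0,0],[0.03,0,0],[0.03,0,0],[0.03,0,0],[0.03,0,0],[0.03,0,0],[0.03,0,0],[0.03,0,0],[0.03,0,0],[0.03,0,0],[0.03,0,0],[0.03,0,0]], jaw=[-1,-1,-1,-1,-1,-1,-1,-1,-1,-1,-1,-1,-1,-1,-1,-1,-1,-1])

```text
t: 6.63
eef_pos: [0.5379, -0.1709, 0.0275]
ee_rot: [-0.0, 0.786, 0.618, -0.0]
wrist_force: [-0.0, -1.0, 0.4]
finger_gap: 0.008
finger_force: 0.0
```

```bash
python3 - <<'E'
from h import *
st(); face('c')
E
```

```text
t6.63 p [ 0.5379 -0.1709  0.0275] head 76.30 z [-0. -0. -1.] rest xy -0.2447 -0.0076 F [-0.04 -0.99  0.38] gap 0.008210515029458144
c px [234, 224, 23, 24, 324] n 171 face c [-0.1883 -0.0287  0.054 ] mid [-0.1909 -0.0283  0.047 ] centre y -0.0127 heading rel rest -1.6 deg lean 2.2 zmax 0.078
```

>>> jog_arm(rot=[[0,0,-0.012],[0,0,-0.012],[0,0,0],[0,0,0],[0,0,0],[0,0,0],[0,0,0],[0,0,0],[0,0,0],[0,0,0],[0,0,0],[0,0,0],[0,0,0],[0,0,0],[0,0,0],[0,0,0]], linear=[[0,0.025,0],[0,0.025,0],[0.03,0,0],[0.03,0,0],[0.03,0,0],[0.03,0,0],[0.03,0,0],[0.03,0,0],[0.03,0,0],[0.03,0,0],[0.03,0,0],[0.03,0,0],[0.03,0,0],[0.03,0,0],[0.03,0,0],[0.03,0,0]], jaw=[-1,-1,-1,-1,-1,-1,-1,-1,-1,-1,-1,-1,-1,-1,-1,-1])

```text
t: 8.02
eef_pos: [0.5496, -0.1305, 0.0275]
ee_rot: [-0.0, 0.763, 0.647, -0.0]
wrist_force: [-0.2, 0.5, -0.1]
finger_gap: 0.006
finger_force: 0.0
```

```bash
python3 - <<'E'
from h import *
st(); face('d')
E
```

```text
t8.02 p [ 0.5496 -0.1305  0.0275] head 80.62 z [-0. -0. -1.] rest xy -0.2027 -0.0081 F [-0.21  0.49 -0.12] gap 0.005907779930114587
d px [251, 226, 21, 20, 263] n 105 face c [-0.1416 -0.0305  0.0589] mid [-0.1438 -0.0299  0.0552] centre y -0.0145 heading rel rest -2.1 deg lean 2.4 zmax 0.079
```

>>> jog_arm(rot=[[0,0,0],[0,0,0],[0,0,0],[0,0,0],[0,0,0],[0,0,0],[0,0,0],[0,0,0],[0,0,0],[0,0,0],[0,0,0],[0,0,0]], linear=[[-0.2,0,0],[-0.2,0,-0.1],[-0.2,0,-0.2],[-0.2,0,-0.3],[-0.2,0,-0.3],[-0.2,0,-0.3],[-0.3,0,0],[-0.3,0,0],[-0.3,0,0],[-0.3,0,0],[0,0,0],[0,0,0]], jaw=[-1,-1,-1,-1,-1,-1,-1,-1,-1,-1,-1,-1])

```text
t: 9.07
eef_pos: [0.5098, -0.3692, 0.1474]
ee_rot: [0.0, 0.764, 0.646, 0.0]
wrist_force: [-0.0, 0.7, 0.5]
finger_gap: 0.003
finger_force: 0.0
```

```bash
python3 - <<'E'
from h import *
st(); wheel('e'); face('e',False)
a=cv2.imread('pics/e_top.png')[140:215,220:360]; b=cv2.imread('pics/e_scene.png')[205:280,200:340]
cv2.imwrite('pics/e_z.png',cv2.resize(np.vstack([a,b]),None,fx=4,fy=4,interpolation=cv2.INTER_CUBIC))
d=np.load('pics/e_top.npy'); C=cloud('top',d); im=cv2.imread('pics/e_top.png')
a=np.radians(74.5); E=np.array([[np.cos(a),-np.sin(a)],[np.sin(a),np.cos(a)]]); X=(C[...,:2]-[.5985,.0668])@E
m=(d>0)&(C[...,2]>.055)&(C[...,2]<.09)&(im.min(2)>150)&(abs(X[...,1])<.05)&(X[...,0]<.05)&(X[...,0]>-.3); P=X[m]
print('top frame',m.sum(),P.mean(0),P.min(0),P.max(0),cv2.minAreaRect((P*1000).astype(np.float32)))
E
```

```text
t9.07 p [ 0.5098 -0.3692  0.1474] head 80.44 z [ 2.e-04  1.e-04 -1.e+00] rest xy -0.4433 -0.0335 F [-0.05  0.71  0.49] gap 0.003066492217800011
top 260 top pts mean rest [-0.1422 -0.0126] z 0.081 box ((-142.24607849121094, -13.034242630004883), (33.148258209228516, 62.452396392822266), 88.54676818847656)
scene 193 top pts mean rest [-0.1426 -0.0161] z 0.081 box ((-144.57159423828125, -13.496753692626953), (37.26763916015625, 57.52019500732422), 88.27184295654297)
e px [247, 226, 27, 21, 339] n 181 face c [-0.1416 -0.0308  0.0545] mid [-0.1461 -0.0308  0.0523] centre y -0.0148 heading rel rest -2.1 deg lean 1.2 zmax 0.081
top frame 291 [-0.14236418 -0.01022091] [-0.17723111 -0.02809408] [-0.10875077  0.0061735 ] ((-142.67308044433594, -10.96745491027832), (32.575687408447266, 68.28760528564453), 88.24791717529297)
```

View pics/e_z.png

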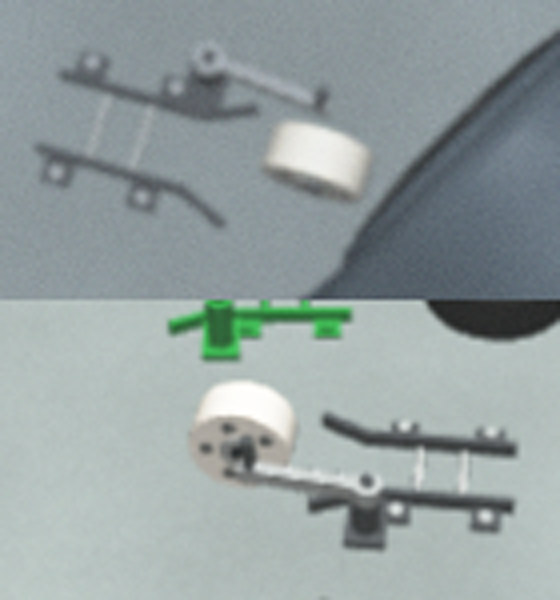

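Top crop: the wheel stands at (318,158), with the keeper pin at (320,97) beside it. Scene crop: the wheel at (243,430) is upright. It is about 13 mm right of the rest's axis and heading 2° right. I'll grip its rear half, clear of the keeper tip, and turn its heading left.

>>> jog_arm(rot=[[0,0,0.022],[0,0,0.022],[0,0,0],[0,0,0],[0,0,0],[0,0,0],[0,0,0],[0,0,0],[0,0,0],[0,0,0],[0,0,0],[0,0,0]], linear=[[0,0,0],[0,0,0],[0.35,-0.039,0],[0.35,-0.039,0],[0.35,-0.039,0],[0.35,-0.039,0],[0.35,-0.039,0],[0.35,-0.039,0],[0.35,-0.039,0],[0.35,-0.039,0],[0,0,0],[0,0,0]], jaw=[0.2,0.2,0.2,0.2,0.2,0.2,0.2,0.2,0.2,0.2,0.2,0.2])

```text
t: 10.17
eef_pos: [0.5633, -0.0872, 0.1476]
ee_rot: [-0.001, 0.804, 0.595, -0.0]
wrist_force: [0.3, -0.4, -0.4]
finger_gap: 0.593
finger_force: 0.0
```

```bash
python3 - <<'E'
from h import *
st()
E
```

```text
t10.17 p [ 0.5633 -0.0872  0.1476] head 73.05 z [-1.1e-03  5.0e-04 -1.0e+00] rest xy -0.1574 -0.0097 F [ 0.27 -0.35 -0.41] gap 0.5926311941140193
```

>>> jog_arm(rot=[[0,0,0],[0,0,0],[0,0,0],[0,0,0],[0,0,0],[0,0,0],[0,0,0],[0,0,0],[0,0,0]], linear=[[-0.05,0.026,0],[0,0,0.2],[0,0,0.2],[0,0,0.2],[0,0,0.2],[0,0,0.2],[0,0,0.2],[0,0,0.076],[0,0,0]], jaw=[0.2,0.2,0.2,0.2,0.2,0.2,0.2,0.2,0.2])

```text
t: 10.92
eef_pos: [0.5634, -0.0975, 0.0181]
ee_rot: [-0.002, 0.806, 0.592, -0.001]
wrist_force: [-0.5, 1.0, -0.0]
finger_gap: 0.6
finger_force: 0.0
```

```bash
python3 - <<'E'
from h import *
st(); face('f')
b=cv2.imread('pics/f_scene.png')[185:285,190:340]
cv2.imwrite('pics/f_z.png',cv2.resize(b,None,fx=4,fy=4,interpolation=cv2.INTER_CUBIC))
E
```

```text
t10.92 p [ 0.5634 -0.0975  0.0181] head 72.59 z [-0.0039  0.0013 -1.    ] rest xy -0.1672 -0.0125 F [-0.46  0.97 -0.04] gap 0.6003731121904817
f px [263, 227, 11, 20, 157] n 79 face c [-0.1225 -0.0311  0.0507] mid [-0.1222 -0.0309  0.0516] centre y -0.0151 heading rel rest 1.9 deg lean 2.2 zmax 0.108
```

View pics/f_z.png

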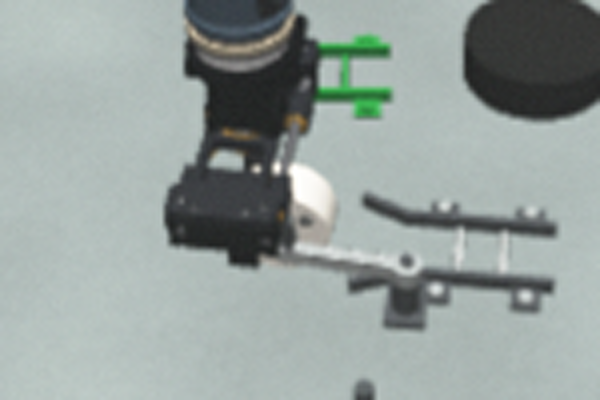

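The fingers straddle the rear of the wheel at (300,200) and the keeper is clear. Closing now.

>>> jog_arm(rot=[[0,0,0],[0,0,0],[0,0,0],[0,0,0],[0,0,0],[0,0,0]], linear=[[0,0,0],[0,0,0],[0,0,0],[0,0,0],[0,0,0],[0,0,0]], jaw=[0,-0.1,-0.2,-0.3,-0.3,-0.3])

```text
t: 11.47
eef_pos: [0.5649, -0.0965, 0.0207]
ee_rot: [0.0, 0.805, 0.593, 0.0]
wrist_force: [-1.1, -0.1, 5.1]
finger_gap: 0.378
finger_force: 29.1
```

```bash
python3 - <<'E'
from h import *
st(); print(sensors.sense()['finger_force'])
E
```

```text
t11.47 p [ 0.5649 -0.0965  0.0207] head 72.72 z [ 3.e-04 -3.e-04 -1.e+00] rest xy -0.1659 -0.0137 F [-1.07 -0.09  5.14] gap 0.3777002250345881
29.136725805842616
```

>>> jog_arm(rot=[[0,0,-0.0122],[0,0,-0.0122],[0,0,-0.0122],[0,0,-0.0122],[0,0,0],[0,0,0],[0,0,0],[0,0,0],[0,0,0],[0,0,0],[0,0,0],[0,0,0],[0,0,0]], linear=[[0,0,0],[0,0,0],[0,0,0],[0,0,0],[0,0,0],[0,0,0],[0,0,0],[0,0,0],[-0.15,0,0],[-0.15,0,0],[-0.15,0,0],[-0.15,0,0],[0,0,0]], jaw=[-0.3,-0.3,-0.3,-0.3,-0.3,0.1,0.1,0.1,0.1,0.1,0.1,-1,-1])

```text
t: 12.55
eef_pos: [0.556, -0.1583, 0.0198]
ee_rot: [0.001, 0.759, 0.652, -0.0]
wrist_force: [0.2, 0.7, -0.2]
finger_gap: 0.473
finger_force: 0.0
```

```bash
python3 - <<'E'
from h import *
st(); face('g')
E
```

```text
t12.55 p [ 0.556  -0.1583  0.0198] head 81.32 z [ 5.e-04 -9.e-04 -1.e+00] rest xy -0.2278 -0.0216 F [ 0.2   0.67 -0.2 ] gap 0.4726480114534927
g px [248, 226, 26, 21, 338] n 171 face c [-0.1366 -0.0301  0.0546] mid [-0.1425 -0.0304  0.0499] centre y -0.0141 heading rel rest 8.5 deg lean -1.3 zmax 0.079
```

>>> jog_arm(rot=[[0,0,0],[0,0,0],[0,0,0],[0,0,0],[0,0,0],[0,0,0],[0,0,0],[0,0,0],[0,0,0],[0,0,0],[0,0,0],[0,0,0],[0,0,0],[0,0,0],[0,0,0],[0,0,0],[0,0,0],[0,0,0],[0,0,0],[0,0,0]], linear=[[0,0,0],[0,0,0],[0.04,0,0],[0.04,0,0],[0.04,0,0],[0.04,0,0],[0.04,0,0],[0.04,0,0],[0.04,0,0],[0.04,0,0],[0.03,0,0],[0.03,0,0],[0.03,0,0],[0.03,0,0],[0.03,0,0],[0.03,0,0],[0.03,0,0],[0.03,0,0],[0.03,0,0],[0.03,0,0]], jaw=[-1,-1,-1,-1,-1,-1,-1,-1,-1,-1,-1,-1,-1,-1,-1,-1,-1,-1,-1,-1])

```text
t: 14.27
eef_pos: [0.5652, -0.0943, 0.0199]
ee_rot: [-0.0, 0.758, 0.653, -0.0]
wrist_force: [0.2, 0.4, 0.5]
finger_gap: 0.004
finger_force: 0.0
```

```bash
python3 - <<'E'
from h import *
st(); face('i')
E
```

```text
t14.27 p [ 0.5652 -0.0943  0.0199] head 81.48 z [-0. -0. -1.] rest xy -0.1637 -0.0134 F [0.24 0.4  0.46] gap 0.0037687058169998946
i px [266, 226, 18, 22, 245] n 153 face c [-0.0995 -0.0241  0.0518] mid [-0.1028 -0.0243  0.0475] centre y -0.0081 heading rel rest 8.9 deg lean 0.4 zmax 0.078
```

>>> jog_arm(rot=[[0,0,0],[0,0,0],[0,0,0],[0,0,0],[0,0,0],[0,0,0],[0,0,0],[0,0,0],[0,0,0],[0,0,0],[0,0,0],[0,0,0],[0,0,0]], linear=[[0.03,0,0],[0.03,0,0],[0.03,0,0],[0.03,0,0],[0.03,0,0],[0.03,0,0],[0.03,0,0],[0.03,0,0],[0.03,0,0],[0.03,0,0],[0,0,0],[0,0,0],[0,0,0]], jaw=[-1,-1,-1,-1,-1,-1,-1,-1,-1,-1,-1,-1,-1])

```text
t: 15.4
eef_pos: [0.5697, -0.065, 0.02]
ee_rot: [0.0, 0.758, 0.653, -0.0]
wrist_force: [0.0, 0.9, -0.8]
finger_gap: 0.006
finger_force: 0.0
```

```bash
python3 - <<'E'
from h import *
st(); face('j')
b=cv2.imread('pics/j_scene.png')[195:285,210:345]
cv2.imwrite('pics/j_z.png',cv2.resize(b,None,fx=4,fy=4,interpolation=cv2.INTER_CUBIC))
E
```

```text
t15.40 p [ 0.5697 -0.065   0.02  ] head 81.48 z [ 0.e+00 -1.e-04 -1.e+00] rest xy -0.1342 -0.0099 F [ 0.    0.89 -0.77] gap 0.006111717596509697
j px [278, 226, 18, 15, 221] n 106 face c [-0.0705 -0.0199  0.0611] mid [-0.0689 -0.0189  0.0612] centre y -0.0039 heading rel rest 9.7 deg lean -0.3 zmax 0.079
```

View pics/j_z.png

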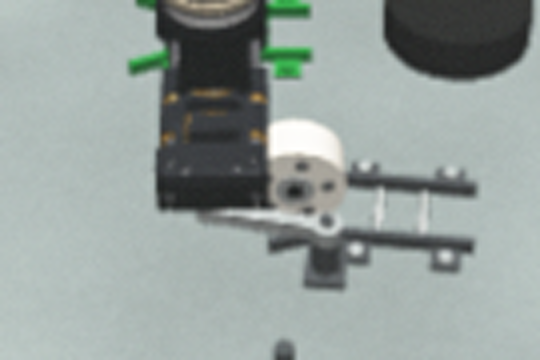

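The wheel is upright in the mouth at (305,165), heading about 7° left. I'll grip from above to straighten it.

>>> jog_arm(rot=[[0,0,0],[0,0,0],[0,0,0],[0,0,0],[0,0,0],[0,0,0],[0,0,0],[0,0,0],[0,0,0],[0,0,0],[0,0,0]], linear=[[-0.1,0,0],[0,0,-0.2],[0,0,-0.2],[0,0,-0.2],[0,0,-0.2],[0,0,-0.2],[0.2,0,0],[0.22,0,0],[0.2,0,0],[0,0,0],[0,0,0]], jaw=[-1,-1,-1,-1,0.02,0.02,0.02,0.02,0.02,0.02,0.02])

```text
t: 16.37
eef_pos: [0.5772, -0.0135, 0.12]
ee_rot: [0.0, 0.757, 0.653, -0.0]
wrist_force: [0.3, -0.1, -0.1]
finger_gap: 0.442
finger_force: 0.0
```

```bash
python3 - <<'E'
from h import *
st(); face('k')
o=onz('scene',[(283.75,242.5)],.0375)[0]; a=np.radians(74.5); E=np.array([[np.cos(a),-np.sin(a)],[np.sin(a),np.cos(a)]])
print('hub face, scene frame',(o[:2]-[.5941,.0688])@E,'avg frame',(o[:2]-[.596,.067])@E)
E
```

```text
t16.37 p [ 0.5772 -0.0135  0.12  ] head 81.57 z [-1.e-04 -5.e-04 -1.e+00] rest xy -0.0826 -0.0034 F [ 0.27 -0.1  -0.12] gap 0.4423918206465414
k px [271, 226, 26, 21, 339] n 177 face c [-0.0803 -0.0217  0.0549] mid [-0.076  -0.0214  0.0496] centre y -0.0057 heading rel rest 7.7 deg lean -0.4 zmax 0.078
hub face, scene frame [-0.07655212 -0.02208133] avg frame [-0.07532534 -0.0197694 ]
```

>>> jog_arm(rot=[[0,0,0],[0,0,0],[0,0,0],[0,0,0],[0,0,0],[0,0,0],[0,0,0],[0,0,0],[0,0,0],[0,0,0],[0,0,0],[0,0,0],[0,0,0]], linear=[[0,0,0],[0,0,0],[0,0,0.15],[0,0,0.15],[0,0,0.15],[0,0,0.15],[0,0,0.15],[0,0,0.15],[0,0,0.06],[0,0,0],[0,0,0],[0,0,0],[0,0,0]], jaw=[0.04,0.04,0.04,0.04,0.04,0.04,0.04,0.04,0.04,0.04,-0.15,-0.3,-0.3])

```text
t: 17.5
eef_pos: [0.5778, -0.0137, 0.0249]
ee_rot: [0.001, 0.758, 0.653, 0.0]
wrist_force: [-0.9, 0.5, 0.5]
finger_gap: 0.392
finger_force: 0.5
```

```bash
python3 - <<'E'
from h import *
st(); print(sensors.sense()['finger_force'])
E
```

```text
t17.50 p [ 0.5778 -0.0137  0.0249] head 81.47 z [ 1.3e-03 -3.0e-04 -1.0e+00] rest xy -0.0826 -0.0041 F [-0.9   0.5   0.51] gap 0.39222892056100506
0.4706105589866638
```

>>> jog_arm(rot=[[0,0,0],[0,0,0],[0,0,0.0097],[0,0,0.0097],[0,0,0.0097],[0,0,0.0097],[0,0,0],[0,0,0],[0,0,0],[0,0,0],[0,0,0],[0,0,0],[0,0,0],[0,0,0],[0,0,0],[0,0,0],[0,0,0]], linear=[[0,0,0],[0,0,0],[0,0,0],[0,0,0],[0,0,0],[0,0,0],[0,0,0],[0,0,0],[0,0,0],[0,0,0],[0,0,-0.1],[0,0,-0.2],[0,0,-0.2],[0,0,-0.2],[0,0,-0.2],[0,0,-0.1],[0,0,0]], jaw=[-0.3,-0.3,-0.3,-0.3,-0.3,-0.3,-0.3,0.02,0.02,0.02,0.02,0.02,0.02,0.02,-1,-1,-1])

```text
t: 18.92
eef_pos: [0.5792, -0.0138, 0.1268]
ee_rot: [0.002, 0.796, 0.605, 0.002]
wrist_force: [-0.5, -0.4, -0.7]
finger_gap: 0.366
finger_force: 0.0
```

```bash
python3 - <<'E'
from h import *
st(); face('l')
E
```

```text
t18.92 p [ 0.5792 -0.0138  0.1268] head 74.51 z [ 0.0058 -0.0012 -1.    ] rest xy -0.0823 -0.0054 F [-0.46 -0.4  -0.71] gap 0.3657160489309327
l px [271, 226, 26, 23, 384] n 231 face c [-0.0763 -0.023   0.0505] mid [-0.0773 -0.0232  0.0469] centre y -0.0070 heading rel rest 0.0 deg lean 0.8 zmax 0.078
```

>>> jog_arm(rot=[[0,0,0],[0,0,0],[0,0,0],[0,0,0],[0,0,0],[0,0,0],[0,0,0],[0,0,0],[0,0,0],[0,0,0],[0,0,0]], linear=[[-0.2,0,0],[-0.2,0,0],[-0.25,0,0],[0,0,0],[0,0,0.2],[0,0,0.2],[0,0,0.2],[0,0,0.2],[0,0,0.2],[0,0,0],[0,0,0]], jaw=[-1,-1,-1,-1,-1,-1,-1,-1,-1,-1,-1])

```text
t: 19.88
eef_pos: [0.5584, -0.0753, 0.0222]
ee_rot: [-0.002, 0.796, 0.605, -0.001]
wrist_force: [-0.4, -0.0, 0.1]
finger_gap: 0.004
finger_force: 0.0
```

>>> jog_arm(rot=[[0,0,0],[0,0,0],[0,0,0],[0,0,0],[0,0,0],[0,0,0],[0,0,0],[0,0,0],[0,0,0],[0,0,0],[0,0,0],[0,0,0],[0,0,0],[0,0,0],[0,0,0],[0,0,0],[0,0,0],[0,0,0]], linear=[[0.03,0,0],[0.03,0,0],[0.03,0,0],[0.03,0,0],[0.03,0,0],[0.03,0,0],[0.03,0,0],[0.03,0,0],[0.03,0,0],[0.03,0,0],[0.03,0,0],[0.03,0,0],[0.03,0,0],[0.03,0,0],[0.03,0,0],[0.03,0,0],[0.03,0,0],[0,0,0]], jaw=[-1,-1,-1,-1,-1,-1,-1,-1,-1,-1,-1,-1,-1,-1,-1,-1,-1,-1])

```text
t: 21.38
eef_pos: [0.5737, -0.0264, 0.024]
ee_rot: [-0.0, 0.796, 0.605, 0.0]
wrist_force: [-1.3, 0.0, 0.9]
finger_gap: 0.007
finger_force: 0.0
```

```bash
python3 - <<'E'
from h import *
st(); face('m')
E
```

```text
t21.38 p [ 0.5737 -0.0264  0.024 ] head 74.52 z [ 1.e-04  1.e-04 -1.e+00] rest xy -0.0959 -0.0035 F [-1.26  0.05  0.95] gap 0.006784521094881647
m px [289, 227, 19, 24, 273] n 164 face c [-0.0332 -0.0228  0.0526] mid [-0.0355 -0.0223  0.0452] centre y -0.0068 heading rel rest 0.1 deg lean 0.5 zmax 0.078
```

>>> jog_arm(rot=[[0,0,0],[0,0,0],[0,0,0],[0,0,0],[0,0,0],[0,0,0],[0,0,0],[0,0,0],[0,0,0],[0,0,0],[0,0,0]], linear=[[0.02,0,0],[0.02,0,0],[0.02,0,0],[0.02,0,0],[0.02,0,0],[0.02,0,0],[0.02,0,0],[0.02,0,0],[0.02,0,0],[0.02,0,0],[0,0,0]], jaw=[-1,-1,-1,-1,-1,-1,-1,-1,-1,-1,-1])

```text
t: 22.35
eef_pos: [0.5791, -0.0081, 0.0242]
ee_rot: [0.0, 0.796, 0.605, -0.0]
wrist_force: [-1.0, -2.9, 2.5]
finger_gap: 0.009
finger_force: 1.7
```

```bash
python3 - <<'E'
from h import *
st(); face('n')
E
```

```text
t22.35 p [ 0.5791 -0.0081  0.0242] head 74.53 z [ 3.e-04 -9.e-04 -1.e+00] rest xy -0.0769 -0.0038 F [-0.98 -2.91  2.48] gap 0.009178721344811503
n px [296, 227, 18, 24, 266] n 164 face c [-0.0143 -0.0227  0.0508] mid [-0.0171 -0.0226  0.0458] centre y -0.0067 heading rel rest 0.2 deg lean 0.7 zmax 0.080
```

>>> jog_arm(rot=[[0,0,0],[0,0,0],[0,0,0]], linear=[[0.02,0,0],[0.02,0,0],[0,0,0]], jaw=[-1,-1,-1])

```text
t: 22.65
eef_pos: [0.5801, -0.0032, 0.0239]
ee_rot: [-0.0, 0.796, 0.605, 0.0]
wrist_force: [-0.5, -0.9, 0.4]
finger_gap: 0.004
finger_force: 0.5
```

```bash
python3 - <<'E'
from h import *
st(); face('o')
E
```

```text
t22.65 p [ 0.5801 -0.0032  0.0239] head 74.47 z [ 3.e-04  8.e-04 -1.e+00] rest xy -0.0718 -0.0035 F [-0.48 -0.86  0.41] gap 0.004337367697643477
o px [298, 227, 18, 17, 227] n 107 face c [-0.0144 -0.023   0.0629] mid [-0.0132 -0.0228  0.0625] centre y -0.0070 heading rel rest -2.0 deg lean -3.3 zmax 0.080
```

>>> jog_arm(rot=[[0,0,0],[0,0,0],[0,0,0],[0,0,0]], linear=[[0.02,0,0],[0.02,0,0],[0,0,0],[0,0,0]], jaw=[-1,-1,-1,-1])

```text
t: 23.03
eef_pos: [0.581, 0.0006, 0.0238]
ee_rot: [-0.0, 0.796, 0.605, 0.0]
wrist_force: [0.2, 0.1, -0.7]
finger_gap: 0.009
finger_force: 0.2
```

```bash
python3 - <<'E'
from h import *
st(); face('p')
b=cv2.imread('pics/p_scene.png')[205:275,230:350]
cv2.imwrite('pics/p_z.png',cv2.resize(b,None,fx=5,fy=5,interpolation=cv2.INTER_CUBIC))
E
```

```text
t23.03 p [0.581  0.0006 0.0238] head 74.51 z [-3.e-04  4.e-04 -1.e+00] rest xy -0.068 -0.0033 F [ 0.19  0.1  -0.66] gap 0.009012335835860653
p px [299, 227, 18, 24, 273] n 179 face c [-0.006  -0.0228  0.0514] mid [-0.0086 -0.0225  0.0464] centre y -0.0068 heading rel rest 0.9 deg lean 1.6 zmax 0.081
```

View pics/p_z.png

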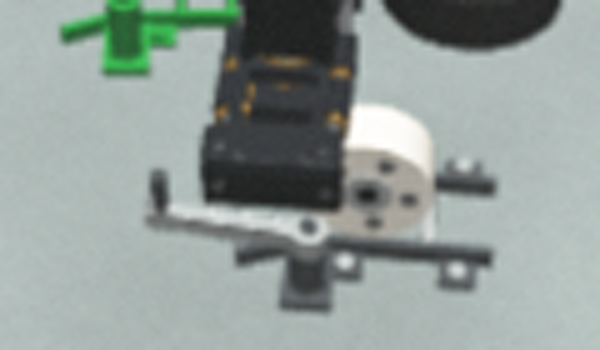

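Wheel upright past the first bar, hub at crop (368,195). I'll pin down its x from the hub.

```bash
python3 - <<'E'
from h import *
a=np.radians(74.5); E=np.array([[np.cos(a),-np.sin(a)],[np.sin(a),np.cos(a)]])
for px in [(368,195)]:
    u=(np.array(px)+.5)/5-.5+[230,205]
    for z in(.0375,.0405):
        o=onz('scene',[u],z)[0]; print(z,(o[:2]-[.5941,.0688])@E)
# expected hub pixel if seated at x=0,y=-.0067 in scene frame
W=lambda x,y,z:np.r_[np.array([.5941,.0688])+E@[x,y],z]
q=proj('scene',[W(0,-.0228,.0375),W(-.0165,-.0228,.0405)]); print((q-[230,205]+.5)*5-.5)
E
```

```text
0.0375 [-0.02049004 -0.0208673 ]
0.0405 [-0.02040424 -0.02383184]
[[403.41933968 199.93233404]
 [374.91120931 194.20826238]]
```

>>> jog_arm(rot=[[0,0,0],[0,0,0],[0,0,0],[0,0,0],[0,0,0],[0,0,0]], linear=[[0.02,0,0],[0.02,0,0],[0.02,0,0],[0.02,0,0],[0,0,0],[0,0,0]], jaw=[-1,-1,-1,-1,-1,-1])

```text
t: 23.58
eef_pos: [0.5833, 0.0079, 0.024]
ee_rot: [0.0, 0.796, 0.605, 0.0]
wrist_force: [-0.3, -0.3, 0.2]
finger_gap: 0.005
finger_force: 0.0
```

```bash
cat >> h.py <<'E'
def hub(tag):
    im=cv2.imread(f'pics/{tag}_scene.png'); a=np.radians(74.5); E=np.array([[np.cos(a),-np.sin(a)],[np.sin(a),np.cos(a)]])
    W=lambda x,y,z:np.r_[np.array([.5941,.0688])+E@[x,y],z]
    q0,q1=proj('scene',[W(-.04,-.0225,.038),W(.03,-.0225,.038)]); g=im.max(2)
    x0,x1=int(q0[0]),int(q1[0]); y0=int(min(q0[1],q1[1]))-2; y1=int(max(q0[1],q1[1]))+3
    s=cv2.resize(g[y0:y1,x0:x1],None,fx=4,fy=4,interpolation=cv2.INTER_CUBIC); m=(s<90).astype(np.uint8)
    n,L,S,c=cv2.connectedComponentsWithStats(m)
    for k in range(1,n):
        if S[k,4]<30: continue
        u=(c[k]+.5)/4-.5+[x0,y0]; o=onz('scene',[u],.0375)[0]; print('dark',S[k].tolist(),u.round(1),((o[:2]-[.5941,.0688])@E).round(4))
E
python3 - <<'E'
from h import *
st(); hub('p'); face('q'); hub('q')
E
```

```text
t23.58 p [0.5833 0.0079 0.024 ] head 74.52 z [ 1.e-04  0.e+00 -1.e+00] rest xy -0.0603 -0.0035 F [-0.26 -0.26  0.22] gap 0.004884996546411056
dark [0, 0, 11, 25, 244] [296.8 243.4] [-0.039 -0.022]
dark [85, 0, 11, 8, 85] [318.2 241.5] [ 0.0221 -0.0079]
dark [20, 5, 19, 14, 218] [303.  243.6] [-0.0212 -0.0208]
q px [302, 228, 25, 24, 344] n 193 face c [ 0.0166 -0.0227  0.0543] mid [ 0.0103 -0.0224  0.0471] centre y -0.0067 heading rel rest -0.1 deg lean 1.2 zmax 0.081
dark [0, 0, 21, 26, 505] [298.1 243.5] [-0.035 -0.022]
dark [60, 9, 19, 14, 220] [312.8 244.5] [ 0.0073 -0.0217]
```

>>> jog_arm(rot=[[0,0,0],[0,0,0],[0,0,0],[0,0,0],[0,0,0],[0,0,0]], linear=[[-0.1,0,0],[-0.1,0,0],[-0.1,0,0],[-0.2,0,0],[-0.2,0,0],[0,0,0]], jaw=[-1,-1,-1,-1,-1,-1])

```text
t: 24.13
eef_pos: [0.5637, -0.0637, 0.0239]
ee_rot: [0.0, 0.797, 0.604, -0.0]
wrist_force: [0.1, -0.6, -0.7]
finger_gap: 0.007
finger_force: 0.0
```

```bash
python3 - <<'E'
from h import *
st(); face('r'); hub('r')
b=cv2.imread('pics/r_scene.png')[205:275,230:350]
cv2.imwrite('pics/r_z.png',cv2.resize(b,None,fx=5,fy=5,interpolation=cv2.INTER_CUBIC))
E
```

```text
t24.13 p [ 0.5637 -0.0637  0.0239] head 74.28 z [-3.e-04 -9.e-04 -1.e+00] rest xy -0.1346 -0.0038 F [ 0.1  -0.65 -0.67] gap 0.007043701861372045
r px [299, 228, 26, 23, 353] n 194 face c [ 0.0084 -0.023   0.0542] mid [ 0.0033 -0.023   0.0467] centre y -0.0070 heading rel rest -0.3 deg lean -0.1 zmax 0.078
dark [51, 10, 19, 14, 220] [310.6 244.8] [ 0.001  -0.0235]
```

View pics/r_z.png

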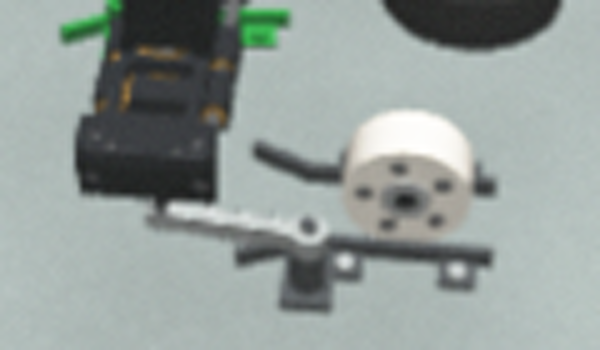

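The wheel is seated upright: its hub is at (405,200), x ≈ +1 mm and heading ≈ 0. Next I'll move outside the keeper pin, which is under the gripper near (160,205), to swing it shut.

>>> jog_arm(rot=[[0,0,0],[0,0,0],[0,0,0],[0,0,0],[0,0,0],[0,0,0],[0,0,0],[0,0,0]], linear=[[0,0,-0.2],[0,0,-0.3],[0,0,-0.3],[0,0,-0.3],[0,0.26,0],[0,0.26,0],[0,0.26,0],[0,0,0]], jaw=[-1,-1,-1,-1,-1,-1,-1,-1])

```text
t: 24.85
eef_pos: [0.6453, -0.0824, 0.1351]
ee_rot: [0.004, 0.796, 0.605, 0.003]
wrist_force: [0.9, -0.5, 0.4]
finger_gap: 0.007
finger_force: 0.0
```

>>> jog_arm(rot=[[0,0,-0.0391],[0,0,-0.0391],[0,0,-0.0391],[0,0,-0.0391],[0,0,-0.0391],[0,0,-0.0391],[0,0,-0.0391],[0,0,-0.0391],[0,0,-0.0391],[0,0,-0.0391],[0,0,-0.0391],[0,0,-0.0391],[0,0,0],[0,0,0]], linear=[[0,0,0],[0,0,0],[0,0,0],[0,0,0],[0,0,0],[0,0,0],[0,0,0],[0,0,0],[0,0,0],[0,0,0],[0,0,0],[0,0,0],[0,0,0],[0,0,0]], jaw=[-1,-1,-1,-1,-1,-1,-1,-1,-1,-1,-1,-1,-1,-1])

```text
t: 26.02
eef_pos: [0.6391, -0.0802, 0.1337]
ee_rot: [-0.0, 0.184, 0.983, 0.0]
wrist_force: [-0.1, -0.2, 0.1]
finger_gap: 0.005
finger_force: 0.0
```

```bash
python3 - <<'E'
from h import *
p,R=st()
print('pin in tool',R.T@(np.array([.610,-.0764,.075])-p),'hinge in tool',R.T@(np.array([.6407,.0025,.043])-p))
E
```

```text
t26.02 p [ 0.6391 -0.0802  0.1337] head 158.77 z [-9.e-04  5.e-04 -1.e+00] rest xy -0.1303 -0.0808 F [-0.1  -0.22  0.12] gap 0.004948392353814142
pin in tool [ 0.02840242 -0.00701753  0.0587356 ] hinge in tool [0.02831894 0.07764007 0.09074782]
```

>>> jog_arm(rot=[[0,0,0],[0,0,0],[0,0,0],[0,0,0],[0,0,0],[0,0,0],[0,0,0],[0,0,0],[0,0,0.0194],[0,0,0.0194],[0,0,0.0194],[0,0,0.0194],[0,0,0.0194],[0,0,0.0194],[0,0,0]], linear=[[0,-0.07,0],[0,0,0.19],[0,0,0.19],[0,0,0.19],[0,0,0.19],[0,0,0],[0.06,0,0],[0.06,0,0],[0.0522,-0.0073,0],[0.0522,-0.0073,0],[0.0522,-0.0073,0],[0.0522,-0.0073,0],[0.0522,-0.0073,0],[0.0522,-0.0073,0],[0,0,0]], jaw=[-1,-1,-1,-1,-1,-1,-1,-1,-1,-1,-1,-1,-1,-1,-1])

```text
t: 27.27
eef_pos: [0.5962, -0.0707, 0.0597]
ee_rot: [0.001, 0.359, 0.933, 0.0]
wrist_force: [0.8, -0.1, 0.4]
finger_gap: 0.005
finger_force: 0.0
```

```bash
cat >> h.py <<'E'
def keep():
    p,R=st(); h=R.T@(np.array([.6407,.0025,.043])-p); print('hinge in tool',h.round(4),'phi from tool %.2f'%np.radians(np.degrees(np.arctan2(R[1,0],R[0,0]))-74.5))
E
python3 - <<'E'
from h import *
keep(); face('s'); hub('s')
E
```

```text
t27.27 p [ 0.5962 -0.0707  0.0597] head 137.94 z [ 1.1e-03 -3.0e-04 -1.0e+00] rest xy -0.1327 -0.037 F [ 0.8  -0.13  0.4 ] gap 0.004991031810840719
hinge in tool [0.016  0.0842 0.0167] phi from tool 1.11
s px [299, 228, 25, 23, 341] n 183 face c [ 0.0064 -0.023   0.0545] mid [ 0.0019 -0.0227  0.0476] centre y -0.0070 heading rel rest -1.1 deg lean -1.5 zmax 0.079
dark [49, 10, 19, 15, 209] [310.2 244.8] [-0.0002 -0.0238]
```

>>> jog_arm(rot=[[0,0,0.0194],[0,0,0.0194],[0,0,0.0194],[0,0,0.0194],[0,0,0.0194],[0,0,0.0194],[0,0,0.0194],[0,0,0.0194],[0,0,0.0194],[0,0,0.0194],[0,0,0.0194],[0,0,0.0194],[0,0,0.0194],[0,0,0.0194],[0,0,0]], linear=[[0.0522,-0.0073,0],[0.0522,-0.0073,0],[0.0522,-0.0073,0],[0.0522,-0.0073,0],[0.0522,-0.0073,0],[0.0522,-0.0073,0],[0.0522,-0.0073,0],[0.0522,-0.0073,0],[0.0522,-0.0073,0],[0.0522,-0.0073,0],[0.0522,-0.0073,0],[0.0522,-0.0073,0],[0.0522,-0.0073,0],[0.0522,-0.0073,0],[0,0,0]], jaw=[-1,-1,-1,-1,-1,-1,-1,-1,-1,-1,-1,-1,-1,-1,-1])

```text
t: 28.57
eef_pos: [0.5577, -0.0107, 0.0588]
ee_rot: [0.0, 0.712, 0.702, 0.0]
wrist_force: [-0.2, -0.4, 0.7]
finger_gap: 0.007
finger_force: 0.0
```

```bash
python3 - <<'E'
from h import *
keep(); face('u'); hub('u')
E
```

```text
t28.57 p [ 0.5577 -0.0107  0.0588] head 89.17 z [ 1.1e-03 -1.0e-04 -1.0e+00] rest xy -0.0851 0.0161 F [-0.21 -0.38  0.69] gap 0.007180053969336777
hinge in tool [0.0144 0.0828 0.0159] phi from tool 0.26
u px [299, 228, 25, 23, 347] n 190 face c [ 0.0054 -0.0227  0.0549] mid [ 0.002  -0.0225  0.0479] centre y -0.0067 heading rel rest 0.4 deg lean 1.1 zmax 0.079
dark [50, 10, 18, 15, 214] [310.2 244.8] [-0.0002 -0.0239]
```

>>> jog_arm(rot=[[0,0,0.0194],[0,0,0.0194],[0,0,0.0194],[0,0,0.0194],[0,0,0],[0,0,0],[0,0,0]], linear=[[0.0522,-0.0073,0],[0.0522,-0.0073,0],[0.0522,-0.0073,0],[0.0522,-0.0073,0],[0.01,0,0],[0.01,0,0],[0,0,0]], jaw=[-1,-1,-1,-1,-1,-1,-1])

```text
t: 29.2
eef_pos: [0.5576, 0.0114, 0.0582]
ee_rot: [0.0, 0.792, 0.611, 0.0]
wrist_force: [0.4, -0.4, 0.6]
finger_gap: 0.005
finger_force: 0.1
```

```bash
python3 - <<'E'
from h import *
keep()
E
```

```text
t29.20 p [0.5576 0.0114 0.0582] head 75.27 z [ 6.e-04 -3.e-04 -1.e+00] rest xy -0.0638 0.0221 F [ 0.43 -0.38  0.64] gap 0.0047055703359555725
hinge in tool [0.0125 0.0826 0.0153] phi from tool 0.01
```

>>> jog_arm(rot=[[0,0,0],[0,0,0],[0,0,0]], linear=[[0.01,0,0],[0.01,0,0],[0,0,0]], jaw=[-1,-1,-1])

```text
t: 29.45
eef_pos: [0.5577, 0.0118, 0.0581]
ee_rot: [0.001, 0.792, 0.611, -0.001]
wrist_force: [-2.6, -7.7, 2.4]
finger_gap: 0.007
finger_force: 3.5
```

>>> jog_arm(rot=[[0,0,0],[0,0,0]], linear=[[0.01,0,0],[0,0,0]], jaw=[-1,-1])

```text
t: 29.62
eef_pos: [0.5577, 0.0119, 0.0582]
ee_rot: [0.001, 0.792, 0.611, -0.002]
wrist_force: [-3.0, -9.3, 2.5]
finger_gap: 0.005
finger_force: 5.0
```

The keeper is on its stop (about 9 N). I'll back off straight and check.

>>> jog_arm(rot=[[0,0,0],[0,0,0],[0,0,0],[0,0,0],[0,0,0],[0,0,0],[0,0,0],[0,0,0],[0,0,0],[0,0,0],[0,0,0],[0,0,0],[0,0,0]], linear=[[-0.05,0,0],[-0.1,0,0],[-0.2,0,0],[-0.2,0,0],[0,0,-0.3],[0,0,-0.3],[-0.3,0,0],[-0.3,0,0],[-0.3,0,0],[-0.3,0,0],[-0.3,0,0],[-0.3,0,0],[0,0,0]], jaw=[-1,-1,-1,-1,-1,-1,-1,-1,-1,-1,-1,-1,-1])

```text
t: 30.7
eef_pos: [0.4977, -0.2183, 0.1182]
ee_rot: [0.002, 0.794, 0.608, 0.0]
wrist_force: [-0.1, -0.5, -0.0]
finger_gap: 0.005
finger_force: 0.0
```

```bash
python3 - <<'E'
from h import *
st(); snap('v'); face('v',False); hub('v')
a=cv2.imread('pics/v_top.png')[135:210,220:340]; b=cv2.imread('pics/v_scene.png')[205:280,230:350]
cv2.imwrite('pics/v_z.png',cv2.resize(np.hstack([a,b]),None,fx=3.3,fy=3.3,interpolation=cv2.INTER_CUBIC))
E
```

```text
t30.70 p [ 0.4977 -0.2183  0.1182] head 74.88 z [ 0.0024 -0.0031 -1.    ] rest xy -0.3012 0.0185 F [-0.08 -0.54 -0.01] gap 0.005016259088741493
v px [298, 228, 26, 24, 422] n 326 face c [-0.0001 -0.0232  0.0435] mid [ 0.0005 -0.0229  0.0437] centre y -0.0072 heading rel rest -1.1 deg lean 1.4 zmax 0.078
dark [50, 10, 18, 14, 197] [310.2 244.8] [-0.0002 -0.0238]
```

View pics/v_z.png

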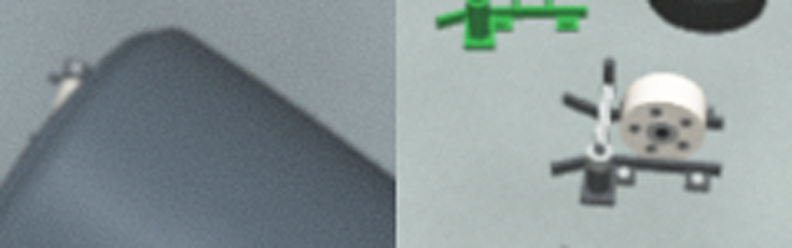

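The scene crop shows the wheel upright in the pocket at (662,115). The keeper runs from its hinge (600,150) to its pin (609,68), shut across the way in, and the gripper is clear. Handing in.

```bash
python3 -c "
from bench import ctrl
print(ctrl.job_done())"
```

```text
the job is handed in; nothing more can be done
None
```

The wheel is seated upright in the rest's pocket and the keeper is shut on its stop behind it. I gripped the wheel twice on the bench to correct its heading, and handed the job in at about 31 s with the gripper clear.

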